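Set a bedside clock radio's alarm an hour later and switch it on

ROBOT

A 6-joint arm with a two-finger parallel gripper is mounted at the origin on the work surface. World frame = base frame: x ahead of the robot, y to its left, z up, the work surface at z = 0. Lengths are in mm, angles in degrees, forces in N, time in s.
With the tool pointing down it reaches from about 300 to 850 mm from the base axis. Payload 4.2 kg.
Tool frame: the origin (TCP) lies midway between the tips of the shut fingers; the grasp point (between the pads) lies 19 mm behind it; z points along the fingers, y is the line along which they close (so a half turn about z gives the same grasp; the last joint's range is limited). The gripper opens to 91 mm and grips with 3 to 60 N. Pads are 32 mm wide; open, the fingers measure 118 mm over their backs; the gripper's body (76 mm by 178 mm) begins 60 mm behind the grasp point.
Start: joints at [66.864, 18.312, 89.639, -0, 72.044, -1.146], TCP at [215.31, 533.183, 213.976] pointing down, gripper open.
Joint ranges: [-177.97, 177.97], [-48.28, 115.42], [12.27, 149.76], [-77.06, 257.06], [2.81, 150.46], [-146.56, 146.56]. Speed limits (degrees/s): [147.25, 147.25, 180, 180, 180, 180].

INTERFACE

Orientations are given as [roll, pitch, yaw] about the fixed x, y, z axes, in that order (R = Rz(yaw) Ry(pitch) Rx(roll)).
In Python, from workcell import state, grab_frame, camera_model, workorder gives the robot as it stands.
- The arm moves only by the tool carry_out, never from a script. Its argument "commands" is a list of rows, each a list of 7 numbers: the turn, a rotation vector about the tool's x, y, z in degrees, then the shift along the tool's x, y, z in mm, then the opening, from -1 (shut) to 1 (fully open). In form: [[ax, ay, az, dx, dy, dz, hand], ...]. A call has 1 to 20 rows; each row is the pose to reach, as a shift and turn from the pose commanded when the call began, along the tool's axes at that moment; what a row does not reach only later rows make up. A row lasts 1/10 s, in which the tool goes at most 50 mm and 8.59 degrees, less where a joint would pass 70% of its speed; a pose out of reach is approached as far as the arm can. A call with a gripper value outside its range is refused whole. The fingers move at their own pace and stop on an object; "force" is the grip in N (left out, the last holds). Time passes only in rows, so rows that repeat a pose let the fingers close. It gives the time, the measured TCP pose, the force, the opening and the grip force at its end, in the units of the state.
- state(): the state, without advancing time (a new reading comes with each control period).
- grab_frame(name): name is "scene" or "side" or "wrist"; returns the picture (384x512x3 uint8, red, green, blue); there is no depth.
- camera_model(name): a dict with "fx", "fy", "cx", "cy" (pixels), "dist" ([k1, k2, p1, p2, k3] as OpenCV has them; the pictures are not rectified), "origin" and "rotation" of the camera in the world; the wrist camera has in their place "mount" (4x4, takes a point from camera to tool coordinates, whose origin is the TCP and whose axes are the flange's). Camera axes: x right, y up, looking along -z (the intrinsics and any distortion apply to the point x, -y, -z); pixel columns grow to the right and rows downward; lengths in mm; the calibration is good to about 2 mm. A picture is of the moment at which its call begins: read the wrist's pose just before it. camera_model takes no time and is no camera call.
- workorder.job_done(): hands the job in; it is judged then, once.
The state is a dict: "time_s": time; "qpos": joint angles; "qvel": joint speeds; "effort": joint torques, N m; "ee_pos": TCP position; "ee_rot": TCP orientation; "force": force on the tool from outside, world axes, zero at the start; "torque": the same for the moment, N m; "gripper_width": finger opening in mm; "gripper_force": force on a finger pad.
Only numpy, scipy, OpenCV 4.12 (cv2) and the standard library are available. Lean on these libraries where they do the work, as an engineer would, in place of code of your own. Each camera call takes 0.05 s, during which the arm holds its last target. There are 200 camera calls.

TASK

Set the clock radio's alarm one hour later and switch it on, using the fingertips: press the alarm key well down and let it up, then press the hour key well down and let it up, then push the small alarm slide switch all the way over to the right (on), and withdraw. Seen from the display side, the four small round keys on top are, from left to right, time, alarm, hour and minute, and the slide switch is the upright tab at the right of the long snooze bar. Be gentle, press no other key nor the snooze bar, and leave the clock and everything else standing where it is, nothing lifted.

Things in the scene. Friction and masses are not known exactly. Their poses are not given: they have to be found in the camera images.
- clock: black clock radio, loose, about 0.9 kg; 150 mm deep (x), 230 wide (y), top face 70 mm up. Origin: centre of its underside; x from the display to the back, y to the left seen from the display side, z up. On top: snooze bar along the front, slide switch right of it, row of four keys 40 mm apart behind. Display faces world -x, turned up to 0.4 rad
- key_time (a joint): round white key, 16 mm across, first from the left in the row of four (seen from the display side); at clock frame x = +10 mm, y = +60 mm. Pressed straight down (clock -z): value 0 up, 0.005 m fully down
- key_alarm (a joint): round white key, 16 mm across, second from the left in the row of four (seen from the display side); at clock frame x = +10 mm, y = +20 mm. Pressed straight down (clock -z): value 0 up, 0.005 m fully down. Spring: 1 N to start, 3.5 N fully down; springs back up by itself
- key_hour (a joint): round white key, 16 mm across, third from the left in the row of four (seen from the display side); at clock frame x = +10 mm, y = -20 mm. Pressed straight down (clock -z): value 0 up, 0.005 m fully down. Spring: 1 N to start, 3.5 N fully down; springs back up by itself
- key_minute (a joint): round white key, 16 mm across, fourth from the left in the row of four (seen from the display side); at clock frame x = +10 mm, y = -60 mm. Pressed straight down (clock -z): value 0 up, 0.005 m fully down
- snooze (a joint): long white snooze bar, 100 mm (y) by 20 mm (x), 7.5 mm above the clock's top, centred at clock frame x = -45, y = +35 mm. Value 0 up, 0.005 m fully down (1.2 to 4.2 N); not to be pressed
- switch (a joint): small white upright tab of the alarm slide switch, 6 mm thick (y), 12 mm wide (x), standing 11 mm above the clock's top; it slides along clock -y (to the right seen from the display side) and stays where it is left, about 1 N of friction. Value 0 = off, tab centred at clock frame x = -45, y = -70 mm; 0.016 m = on, the stop, y = -86 mm. Starts at 0 to 0.004
- key_alarm_top (a point): centre of the top face of the alarm key; it stands 7.5 mm above the clock's top when up and 2.5 mm above it when fully down. z up; axes as the clock's
- key_hour_top (a point): centre of the top face of the hour key; it stands 7.5 mm above the clock's top when up and 2.5 mm above it when fully down. z up; axes as the clock's
- switch_top (a point): centre of the top of the slide switch's tab, 11 mm above the clock's top; moves with the tab
- tumbler: drinking glass, 70 mm across, 95 mm tall, left of the clock. Origin under its centre; must not be moved
- pills: amber jar with a white cap, 48 mm across, 85 mm tall, right of the clock. Origin under its centre; must not be moved
- phone: black phone lying in front of the clock, 72 by 150 by 8 mm. Origin under its centre; must not be moved
- candle: amber glass cube candle holder, 90 mm each way, on the other half of the dresser top. Origin under its centre; must not be moved
- books: two stacked books, 210 by 140 mm, 56 mm high, with reading glasses on top, at the far edge. Origin under the centre; must not be moved
- remote: black remote control with many little round keys, 160 by 46 by 16 mm, far to the robot's left. Origin under its centre; must not be moved
- glasses_case: blue spectacle case, 160 by 60 by 36 mm, to the robot's right. Origin under its centre; must not be moved
- lamp: table lamp, white dome base 128 mm across and drum shade 164 mm across, 265 mm tall, to the robot's right. Origin under its centre; must not be moved

How it is judged (in metres and radians):
On the way, in this order (a step that is already met when the one before it is completed fails the run):
1. the alarm key is pressed at least 3 mm down (value of joint key_alarm above 0.003 m), for 0.05 s.
2. with the alarm key up again, the hour key is pressed at least 3 mm down (value of joint key_hour above 0.003 m and value of joint key_alarm below 0.0015 m), for 0.05 s.
3. with both keys up again, the slide switch is at on (value of joint switch above 0.013 m and value of joint each of key_hour, key_alarm below 0.0015 m), for 0.1 s.
At the end, for the whole second after the job is handed in: The slide switch is at on (at least 13 of its 16 mm), every key and the snooze bar is up (within 1.5 mm), and the clock stands still and level; the clock and all the other things are within 15 mm of where they began (all of step 3 and value of joint each of key_time, key_minute, snooze below 0.0015 m and distance of each of clock, tumbler, pills, phone, candle, books, remote, glasses_case, lamp from where it was at the start of the episode below 0.015 m and angle between clock's own z axis and vertical below 0.05 rad and linear speed of clock below 0.02 m/s); the robot touches nothing.
It fails at once if the time key, the minute key or the snooze bar is pressed more than 2 mm (value of joint any of key_time, key_minute, snooze above 0.002 m).
It fails at once if the clock is lifted, tipped or shoved (more than 15 mm from where it stood, 8 mm up, or 0.1 rad of tilt) (distance of clock from where it was at the start of the episode above 0.015 m or height (world z) of clock above 0.008 m or angle between clock's own z axis and vertical above 0.1 rad).
It fails at once if the clock is pressed harder than 25 N (contact force between the fingers and clock above 25 N).
It fails at once if another thing is moved more than 15 mm or lifted (distance of any of tumbler, pills, phone, candle, books, remote, glasses_case, lamp from where it was at the start of the episode above 0.015 m).
It also fails if it takes over 40 s, if anything falls off the work surface, if the arm or the gripper's body presses on something with over 40 N, if the wrist force passes 120 N, or if a joint passes its speed limit or range.

## Working session

There is one attempt and no reset: what is moved stays moved. The work goes in short steps, Python scripts to look and compute and a tool call to move; the robot and the scene stay as the last step left them, time stands still between calls to the robot, and variables do not carry over. Pictures are saved under pics/ and viewed, at most 10 in all, crops included, and the job is handed in when it is done.

Besides the shell and the picture viewer there is one more tool, called by a JSON object that holds its "method" and its "body", one argument or row to a line. carry_out: Moves the arm, as the interface text tells. Its arguments: {"type":"object","properties":{"commands":{"type":"array"},"force":{"type":"number"}},"required":["commands"]}

```bash
mkdir -p pics
python3 - <<'E'
from workcell import state, grab_frame, camera_model
import cv2,json
for n in("scene","side","wrist"):
    cv2.imwrite(f"pics/{n}0.png",cv2.cvtColor(grab_frame(n),cv2.COLOR_RGB2BGR)); print(n,camera_model(n))
print(state())
a=cv2.imread("pics/scene0.png");b=cv2.imread("pics/side0.png")
cv2.imwrite("pics/both0.png",cv2.resize(cv2.hconcat([a,b]),(800,300)))
E
```

```text
scene {'fx': 426.9722934346042, 'fy': 426.9722934346042, 'cx': 254.58446250923447, 'cy': 192.32461825491853, 'dist': array([-0.08413507,  0.        ,  0.        ,  0.        ,  0.        ]), 'origin': array([1695.0069559 , -353.54750044, 1090.62926206]), 'rotation': array([50.1845403 ,  0.66676023, 71.52789259])}
side {'fx': 418.47559824129263, 'fy': 418.47559824129263, 'cx': 244.82807024998226, 'cy': 190.97659931215136, 'dist': array([-0.11060842,  0.        ,  0.        ,  0.        ,  0.        ]), 'origin': array([  398.66275852, -1069.4136979 ,  1093.86904261]), 'rotation': array([47.00863867,  0.42924708, -9.22669748])}
wrist {'fx': 276.1600411519749, 'fy': 276.1600411519749, 'cx': 257.14040268714166, 'cy': 187.54087868639445, 'dist': array([-0.0515188,  0.       ,  0.       ,  0.       ,  0.       ]), 'mount': array([[-9.50668820e-04,  9.55959388e-01,  2.93497437e-01,
         8.28704769e+01],
       [ 9.99997792e-01,  1.45880949e-03, -1.51243538e-03,
         3.73824066e-01],
       [-1.87398364e-03,  2.93495351e-01, -9.55958664e-01,
        -1.71358546e+02],
       [ 0.00000000e+00,  0.00000000e+00,  0.00000000e+00,
         1.00000000e+00]])}
{'time_s': 0.15, 'qpos': array([ 6.68626284e+01,  1.83433163e+01,  8.96899189e+01, -3.44221500e-04,
        7.20440932e+01, -1.14548495e+00]), 'qvel': array([ 0.00139855, -0.1896522 , -0.28270744, -0.05102421, -0.03650065,
        0.07507641]), 'effort': array([-2.93807834e-04, -4.12771690e+01, -2.32154864e+01,  7.27718230e-02,
        4.33300005e-02, -8.39528434e-05]), 'ee_pos': array([215.1718415 , 532.8148395 , 213.31544443]), 'ee_rot': array([-1.79922681e+02, -1.21863591e-03,  1.58008219e+02]), 'force': array([-0.55400437, -0.20302307,  0.22772662]), 'torque': array([ 0.01511212,  0.00056461, -0.00367214]), 'gripper_force': 0.0, 'gripper_width': 91.00466363129561}
```

View pics/scene0.png

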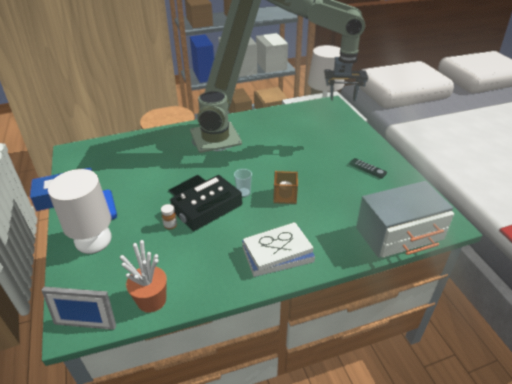

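View pics/side0.png

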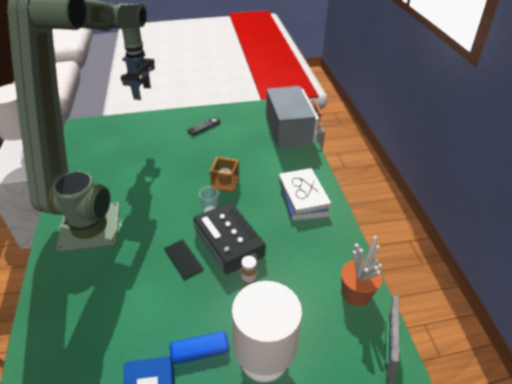

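The scene picture shows the clock at about (205,200), with the jar at (168,215) and the tumbler at (243,182). In the side picture the clock is at (230,237). I'll enlarge both.

Run:
```python
import cv2
a=cv2.imread("pics/scene0.png")[165:235,155:255];b=cv2.imread("pics/side0.png")[195:285,180:280]
a=cv2.resize(a,None,fx=8,fy=8,interpolation=cv2.INTER_CUBIC);b=cv2.resize(b,None,fx=6,fy=6,interpolation=cv2.INTER_CUBIC)
cv2.imwrite("pics/a.png",a);cv2.imwrite("pics/b.png",b)
```

```text
(no output)
```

View pics/a.png

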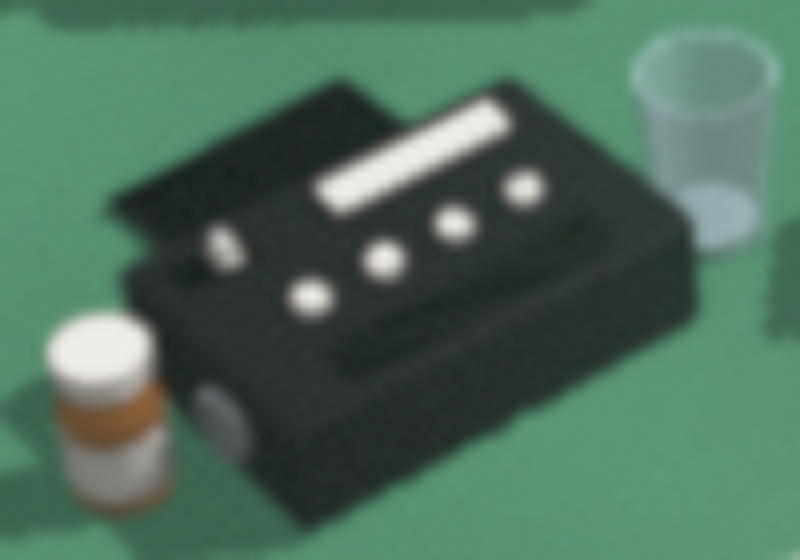

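View pics/b.png

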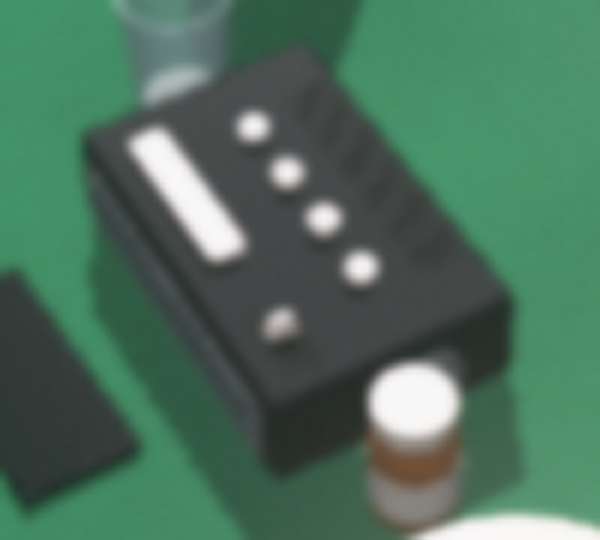

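Crop a shows the keys, time to minute, at (524,188), (455,223), (385,261) and (311,298), and the switch tab at (225,248). Crop b has them at (253,127), (287,173), (323,218) and (360,267), with the tab at (281,325). Next I'll fit the clock pose.

```bash
cat > h.py <<'E'
import numpy as np,cv2
from scipy.spatial.transform import Rotation as R
from scipy.optimize import least_squares
from workcell import state, grab_frame, camera_model
def campose(n,s=None):
    m=camera_model(n)
    if n!="wrist": return m,np.array(m["origin"]),R.from_euler('xyz',m["rotation"],degrees=True).as_matrix()
    T=np.array(m["mount"]);Rt=R.from_euler('xyz',s["ee_rot"],degrees=True).as_matrix()
    return m,Rt@T[:3,3]+s["ee_pos"],Rt@T[:3,:3]
def proj(P,c):
    m,o,Rc=c
    p=(np.atleast_2d(P)-o)@Rc*[1,-1,-1]
    K=np.array([[m["fx"],0,m["cx"]],[0,m["fy"],m["cy"]],[0,0,1]])
    return cv2.projectPoints(p.reshape(-1,1,3),np.zeros(3),np.zeros(3),K,np.array(m["dist"]))[0][:,0]
KEYS=np.array([[10,y,76.5] for y in(60,20,-20,-60)],float)
def world(L,q): 
    c,s=np.cos(q[2]),np.sin(q[2]);L=np.atleast_2d(L)
    return np.c_[q[0]+c*L[:,0]-s*L[:,1],q[1]+s*L[:,0]+c*L[:,1],L[:,2]]
E
python3 - <<'E'
from h import *
a=155+(np.array([[524,188],[455,223],[385,261],[311,298]])+.5)/8*[1,1]-.5; a[:,1]+=10
b=(np.array([[253,127],[287,173],[323,218],[360,267]])+.5)/6-.5+[180,195]
cs,cb=campose("scene"),campose("side")
for obs in([(a,cs),(b,cb)],[(a,cs)],[(b,cb)]):
    r=least_squares(lambda q:np.concatenate([(proj(world(KEYS,q),c)-o).ravel() for o,c in obs]),[500,0,0])
    print(r.x[:2],np.degrees(r.x[2]),np.abs(r.fun).max())
E
```

```text
[ 483.04196525 -155.07206328] 21.47530272759114 0.7408295692835623
[ 483.64038737 -153.38815309] 21.714760353153874 0.09965349466878592
[ 482.59913291 -157.57526296] 21.405700283677323 0.1735471892783096
```

```bash
cat >> h.py <<'E'
def move(L,q,yaw):  # clock-frame TCP target -> tool-axis shift and turn
    s=state();Rt=R.from_euler('xyz',s["ee_rot"],degrees=True)
    t=world(L,q)[0]; G=R.from_euler('xyz',[180,0,yaw],degrees=True)
    print("tcp",s["ee_pos"].round(2),s["ee_rot"].round(2),"t",round(s["time_s"],2),"turn",(Rt.inv()*G).as_rotvec(degrees=True).round(2),"shift",Rt.inv().apply(t-s["ee_pos"]).round(2))
E
python3 - <<'E'
from h import *
q=[483,-155,np.radians(21.5)]
move([-20,-15,150],q,21.5)
def ray(n,u,v,z):
    r=least_squares(lambda p:(proj([p[0],p[1],z],campose(n))-[u,v])[0],[500,-300]);return r.x
print("lamp",ray("scene",92,243,0),ray("scene",77,180,255),ray("side",266,295,265),"switch",world([-45,-70,81],q))
E
```

```text
tcp [215.17 532.81 213.32] [-179.92   -0.    158.01] t 0.15 turn [-4.0000e-02  9.0000e-02  1.3651e+02] shift [-501.72 -562.03   64.06]
lamp [ 526.10045716 -586.15628085] [ 491.8415909  -568.98322084] [ 526.82580892 -546.13562967] switch [[ 466.78629531 -236.62178496   81.        ]]
```

{"method": "carry_out", "body": {
  "commands": [
    [0, 0, 136.5, -502, -562, 0, -1],
    [0, 0, 136.5, -502, -562, 0, -1],
    [0, 0, 136.5, -502, -562, 0, -1],
    [0, 0, 136.5, -502, -562, 0, -1],
    [0, 0, 136.5, -502, -562, 0, -1],
    [0, 0, 136.5, -502, -562, 0, -1],
    [0, 0, 136.5, -502, -562, 0, -1],
    [0, 0, 136.5, -502, -562, 0, -1],
    [0, 0, 136.5, -502, -562, 0, -1],
    [0, 0, 136.5, -502, -562, 0, -1],
    [0, 0, 136.5, -502, -562, 0, -1],
    [0, 0, 136.5, -502, -562, 0, -1],
    [0, 0, 136.5, -502, -562, 0, -1],
    [0, 0, 136.5, -502, -562, 0, -1],
    [0, 0, 136.5, -502, -562, 0, -1],
    [0, 0, 136.5, -502, -562, 0, -1],
    [0, 0, 136.5, -502, -562, 0, -1],
    [0, 0, 136.5, -502, -562, 30, -1],
    [0, 0, 136.5, -502, -562, 63, -1],
    [0, 0, 136.5, -502, -562, 63, -1]
  ],
  "force": 20
}}

```text
time_s: 2.15
ee_pos: [466.8, -173.6, 147.4]
ee_rot: [-179.6, 0.4, 21.7]
force: [-0.3, -0.1, -0.5]
gripper_width: 0.1
gripper_force: 0.0
```

Run:
```python
from h import *
s=state();f=grab_frame("wrist")
print(s["ee_pos"],s["ee_rot"],s["force"],s["gripper_width"])
c=campose("wrist",s);q=[483,-155,np.radians(21.5)]
print(proj(world(np.r_[KEYS+[0,0,1],[[-45,-70,81],[-45,35,77.5]]],q),c).round(1), proj(s["ee_pos"],c))
np.save("w1.npy",f);import pickle;pickle.dump(s,open("w1.pkl","wb"))
cv2.imwrite("pics/w1.png",cv2.resize(cv2.cvtColor(f,cv2.COLOR_RGB2BGR),(800,600),interpolation=cv2.INTER_CUBIC))
```

```text
[ 466.83777649 -173.59294497  147.38074915] [-179.60086444    0.39690525   21.72956409] [-0.29166981 -0.08660542 -0.45305118] 0.10384048814438804
[[178.4 163.9]
 [222.9 164. ]
 [267.7 164.2]
 [312.6 164.5]
 [320.2 222.7]
 [209.1 220.5]] [[257.30726358 232.17771825]]
```

View pics/w1.png

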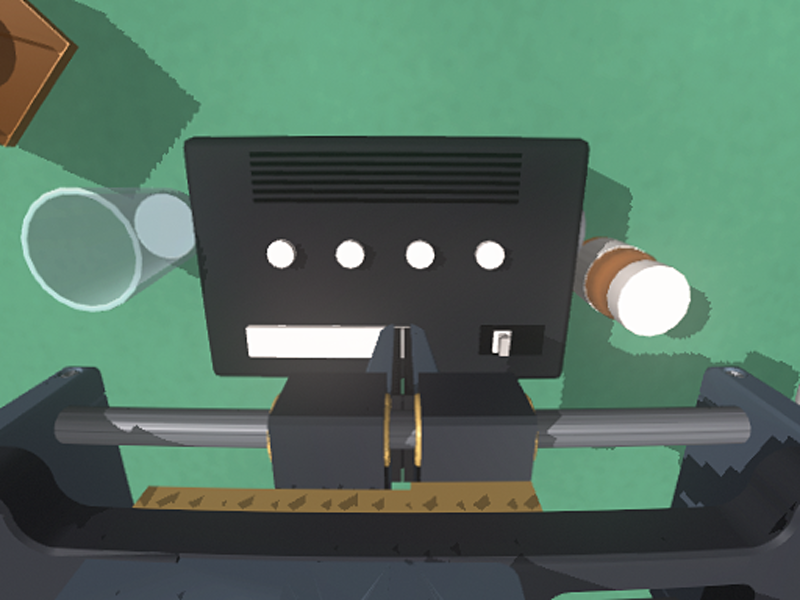

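The wrist view shows the four keys at (281,253), (350,253), (420,254) and (490,254) in the enlarged picture. The tab is at (501,342), at the left end of its slot, and the snooze bar spans 247–385 at row 342. I'll fit to these.

Run:
```python
from h import *
import pickle
s=pickle.load(open("w1.pkl","rb"));g=cv2.cvtColor(np.load("w1.npy"),cv2.COLOR_RGB2GRAY)
n,l,st,ce=cv2.connectedComponentsWithStats((g>170).astype(np.uint8))
k=np.array(sorted([c for c,t in zip(ce,st) if 150<c[1]<175 and 160<c[0]<330 and t[4]>60],key=lambda c:c[0]));print(k)
c=campose("wrist",s)
r=least_squares(lambda q:(proj(world(KEYS+[0,0,1],q),c)-k).ravel(),[483,-155,.37]);print(r.x[:2],np.degrees(r.x[2]),abs(r.fun).max())
q=r.x;print("tab top at y -70,-72,-74",(proj(world([[-45,y,81] for y in(-67,-70,-73,-76)],q),c)*1.5625).round(1).tolist())
print("snooze corners",(proj(world([[x,y,77.5] for x in(-55,-35) for y in(85,-15)],q),c)*1.5625).round(1).tolist())
np.save("q.npy",q);move([10,20,95],q,np.degrees(q[2]))
```

```text
[[178.94396552 162.20689655]
 [223.59917355 162.37190083]
 [268.39676113 162.62348178]
 [313.16064257 162.97590361]]
[ 484.56022739 -154.98409178] 21.421720568071564 0.2209698162360496
tab top at y -70,-72,-74 [[496.4, 345.9], [501.3, 345.9], [506.3, 346.0], [511.3, 346.0]]
snooze corners [[248.1, 356.2], [409.5, 357.9], [244.6, 326.2], [409.8, 327.7]]
tcp [ 468.68 -174.36  149.67] [-179.79    0.2    21.7 ] t 2.2 turn [-0.21  0.2   0.27] shift [ 32.2  -31.89  54.68]
```

{"method": "carry_out", "body": {
  "commands": [
    [0, 0, 0, 32, -32, 20, -1],
    [0, 0, 0, 32, -32, 54, -1],
    [0, 0, 0, 32, -32, 54, -1],
    [0, 0, 0, 32, -32, 54, -1],
    [0, 0, 0, 32, -32, 54, -1],
    [0, 0, 0, 32, -32, 54, -1],
    [0, 0, 0, 32, -32, 54, -1],
    [0, 0, 0, 32, -32, 54, -1]
  ]
}}

```text
time_s: 3.0
ee_pos: [488.6, -134.8, 97.6]
ee_rot: [180.0, -0.1, 21.5]
force: [-0.5, -0.5, -0.3]
gripper_width: 0.8
gripper_force: 0.0
```

Run:
```python
from h import *
q=np.load("q.npy");move([10,20,73],q,21.42);print(state()["force"])
s=state();f=grab_frame("wrist");c=campose("wrist",s)
print((proj(world(np.r_[KEYS+[0,0,1]],q),c)).round(1).tolist(),proj(s["ee_pos"],c))
cv2.imwrite("pics/w2.png",cv2.resize(cv2.cvtColor(f,cv2.COLOR_RGB2BGR)[100:300,120:390],None,fx=2.9,fy=2.9,interpolation=cv2.INTER_CUBIC))
```

```text
tcp [ 488.63 -134.76   97.6 ] [ 1.7996e+02 -6.0000e-02  2.1480e+01] t 3.0 turn [ 0.04 -0.06  0.06] shift [-1.2  -2.68 24.6 ]
[-0.5157681  -0.51491893 -0.2635401 ]
[[200.9, 221.6], [253.8, 221.7], [306.7, 221.7], [359.2, 221.5]] [[257.30929447 232.18220972]]
```

View pics/w2.png

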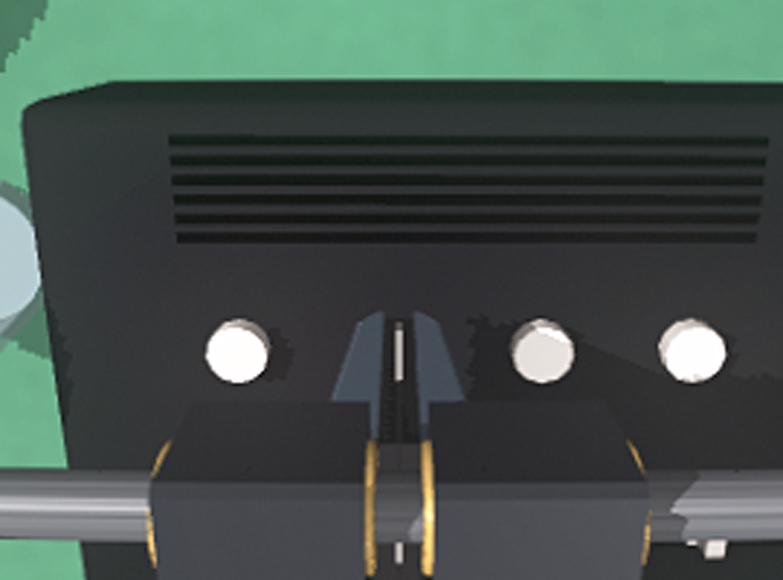

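{"method": "carry_out", "body": {
  "commands": [
    [0, 0, 0, -1, -2.5, 8, -1],
    [0, 0, 0, -1, -2.5, 15, -1],
    [0, 0, 0, -1, -2.5, 19, -1],
    [0, 0, 0, -1, -2.5, 21, -1],
    [0, 0, 0, -1, -2.5, 22, -1],
    [0, 0, 0, -1, -2.5, 22, -1],
    [0, 0, 0, -1, -2.5, 22, -1]
  ]
}}

```text
time_s: 3.75
ee_pos: [486.6, -132.4, 75.1]
ee_rot: [180.0, -0.0, 21.5]
force: [-0.3, 0.8, 2.2]
gripper_width: 0.5
gripper_force: 1.1
```

{"method": "carry_out", "body": {
  "commands": [
    [0, 0, 0, 0, 0, 0.8, -1],
    [0, 0, 0, 0, 0, 1.6, -1],
    [0, 0, 0, 0, 0, 1.6, -1],
    [0, 0, 0, 0, 0, 1.6, -1],
    [0, 0, 0, 0, 0, 1.6, -1]
  ]
}}

```text
time_s: 4.25
ee_pos: [486.7, -132.5, 73.4]
ee_rot: [180.0, -0.0, 21.5]
force: [-1.0, 0.6, 2.7]
gripper_width: 0.5
gripper_force: 1.5
```

{"method": "carry_out", "body": {
  "commands": [
    [0, 0, 0, 0, 0, 0.5, -1],
    [0, 0, 0, 0, 0, 0.5, -1],
    [0, 0, 0, 0, 0, 0.5, -1],
    [0, 0, 0, 0, 0, -8, -1],
    [0, 0, 0, 0, 0, -24, -1],
    [0, 0, 0, 0, 0, -24, -1],
    [0, 0, 0, 0, 40, -24, -1],
    [0, 0, 0, 0, 40, -24, -1],
    [0, 0, 0, 0, 40, -24, -1],
    [0, 0, 0, 0, 40, -24, -1],
    [0, 0, 0, 0, 40, -24, -1]
  ]
}}

```text
time_s: 5.35
ee_pos: [500.6, -168.9, 97.0]
ee_rot: [-179.9, 0.0, 21.5]
force: [-0.0, -0.6, -1.1]
gripper_width: 0.2
gripper_force: 0.0
```

Run:
```python
from h import *
q=np.load("q.npy");move([10,-20,73],q,21.42);print(state()["force"])
```

```text
tcp [ 500.63 -168.9    97.01] [-1.7995e+02  4.0000e-02  2.1540e+01] t 5.35 turn [-0.05  0.04  0.12] shift [ 0.14  1.2  24.01]
[-0.03281761 -0.60775309 -1.05018189]
```

Same press on the hour key, with the position confirmed.

{"method": "carry_out", "body": {
  "commands": [
    [0, 0, 0, 0, 1, 8, -1],
    [0, 0, 0, 0, 1, 15, -1],
    [0, 0, 0, 0, 1, 19, -1],
    [0, 0, 0, 0, 1, 21, -1],
    [0, 0, 0, 0, 1, 22.5, -1],
    [0, 0, 0, 0, 1, 23.5, -1],
    [0, 0, 0, 0, 1, 23.5, -1],
    [0, 0, 0, 0, 1, 23.5, -1]
  ]
}}

```text
time_s: 6.15
ee_pos: [501.5, -170.6, 74.0]
ee_rot: [-180.0, -0.0, 21.5]
force: [-1.8, 0.9, 3.5]
gripper_width: 0.5
gripper_force: 1.3
```

{"method": "carry_out", "body": {
  "commands": [
    [0, 0, 0, 0, 0, 0.8, -1],
    [0, 0, 0, 0, 0, 0.8, -1],
    [0, 0, 0, 0, 0, 0.8, -1],
    [0, 0, 0, 0, 0, -8, -1],
    [0, 0, 0, 0, 0, -26, -1],
    [0, 0, 0, 0, 0, -26, -1],
    [0, 0, 0, -50, 20, -26, -1],
    [0, 0, 0, -55, 23, -26, -1],
    [0, 0, 0, -55, 23, -26, -1],
    [0, 0, 0, -55, 23, -26, -1],
    [0, 0, 0, -55, 23, -26, -1],
    [0, 0, 0, -55, 23, -26, -1]
  ]
}}

```text
time_s: 7.35
ee_pos: [459.5, -211.6, 99.7]
ee_rot: [-180.0, -0.0, 21.6]
force: [-0.6, 0.8, -0.3]
gripper_width: 0.3
gripper_force: 0.0
```

Run:
```python
from h import *
q=np.load("q.npy");s=state();f=grab_frame("wrist");c=campose("wrist",s)
move([-45,-43,74],q,21.42);print(s["force"])
cr=lambda P:((proj(P,c)-[150,150])*3.3).round().tolist()
print(cr(world([[-45,y,81] for y in(-67,-73)],q)),"snooze end",cr(world([[x,-15,77.5] for x in(-55,-35)],q)),"tcp",cr(s["ee_pos"]))
cv2.imwrite("pics/w3.png",cv2.resize(cv2.cvtColor(f,cv2.COLOR_RGB2BGR)[150:320,150:390],None,fx=3.3,fy=3.3,interpolation=cv2.INTER_CUBIC))
```

```text
tcp [ 459.43 -211.65   99.68] [-1.7999e+02 -1.0000e-02  2.1570e+01] t 7.4 turn [-0.01 -0.01  0.15] shift [-0.91 -0.57 25.68]
[-0.57979085  0.82213171 -0.32964138]
[[457.0, 239.0], [484.0, 239.0]] snooze end [[232.0, 271.0], [229.0, 191.0]] tcp [[354.0, 271.0]]
```

View pics/w3.png

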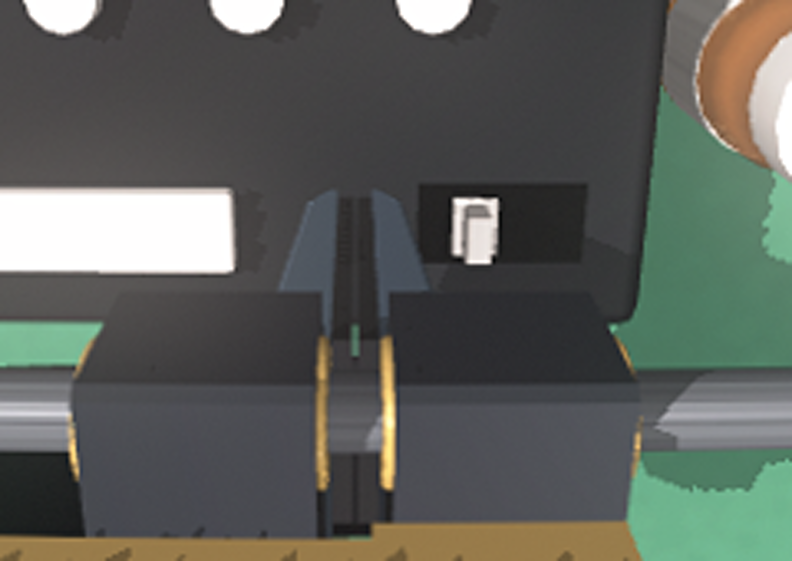

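The tab top is at about (480,237) in this crop, the fingertips sit between the snooze end (235) and the tab, and the gap is clear. I'll descend to 5 mm above the top and start pushing.

{"method": "carry_out", "body": {
  "commands": [
    [0, 0, 0, -1, -0.5, 12, -1],
    [0, 0, 0, -1, -0.5, 20, -1],
    [0, 0, 0, -1, -0.5, 24.5, -1],
    [0, 0, 0, -1, -0.5, 24.5, -1],
    [0, 0, 0, -1, 3, 24.5, -1],
    [0, 0, 0, -1, 6, 24.5, -1],
    [0, 0, 0, -1, 9, 24.5, -1],
    [0, 0, 0, -1, 12, 24.5, -1],
    [0, 0, 0, -1, 15, 24.5, -1],
    [0, 0, 0, -1, 18, 24.5, -1],
    [0, 0, 0, -1, 20, 24.5, -1],
    [0, 0, 0, -1, 22, 24.5, -1],
    [0, 0, 0, -1, 22, 24.5, -1],
    [0, 0, 0, -1, 22, 24.5, -1]
  ]
}}

```text
time_s: 8.8
ee_pos: [466.0, -233.1, 75.3]
ee_rot: [180.0, -0.0, 21.5]
force: [0.6, 0.5, -1.0]
gripper_width: 0.6
gripper_force: 0.0
```

Run:
```python
from h import *
q=np.load("q.npy");s=state();f=grab_frame("wrist");c=campose("wrist",s)
move([-45,-70,75],q,21.42);print(s["force"],R.from_euler('xyz',s["ee_rot"],degrees=True).inv().apply(s["force"]))
cr=lambda P:((proj(P,c)-[150,150])*3.3).round().tolist()
print("tab y -70,-80,-86,-89",cr(world([[-45,y,81] for y in(-70,-80,-86,-89)],q)))
cv2.imwrite("pics/w4.png",cv2.resize(cv2.cvtColor(f,cv2.COLOR_RGB2BGR)[150:320,150:390],None,fx=3.3,fy=3.3,interpolation=cv2.INTER_CUBIC))
```

```text
tcp [ 465.99 -233.06   75.28] [179.99  -0.    21.51] t 8.85 turn [ 0.01 -0.    0.09] shift [0.79 4.1  0.28]
[ 0.55926342  0.51745839 -0.97740052] [ 0.7099546  -0.27654538  0.97741376]
tab y -70,-80,-86,-89 [[374.0, 280.0], [424.0, 280.0], [454.0, 280.0], [469.0, 280.0]]
```

View pics/w4.png

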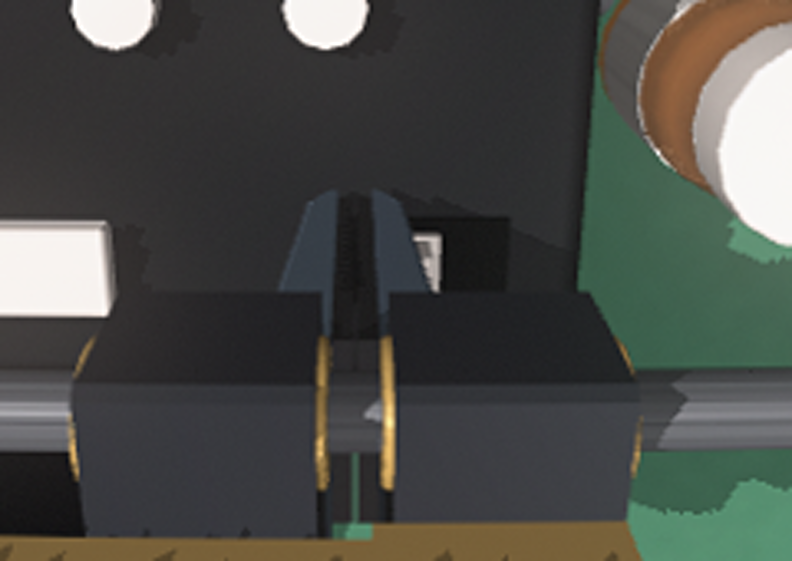

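The tab is part way: its right edge is at 441 and the slot end at 510, so about 5–6 mm of travel remain.

{"method": "carry_out", "body": {
  "commands": [
    [0, 0, 0, 0, 1.5, 0, -1],
    [0, 0, 0, 0, 3, 0, -1],
    [0, 0, 0, 0, 4, 0, -1],
    [0, 0, 0, 0, 5, 0, -1],
    [0, 0, 0, 0, 5, 0, -1],
    [0, 0, 0, 0, 5, 0, -1]
  ]
}}

```text
time_s: 9.45
ee_pos: [467.8, -237.7, 75.3]
ee_rot: [180.0, -0.0, 21.5]
force: [-0.1, 1.1, 0.2]
gripper_width: 0.3
gripper_force: 0.1
```

Run:
```python
from h import *
q=np.load("q.npy");s=state()
move([-45,-74,75],q,21.42);print(R.from_euler('xyz',s["ee_rot"],degrees=True).inv().apply(s["force"]))
```

```text
tcp [ 467.82 -237.72   75.31] [179.99  -0.    21.51] t 9.45 turn [ 0.01 -0.    0.09] shift [0.79 3.1  0.31]
[ 0.25329254 -1.03126446 -0.23964314]
```

{"method": "carry_out", "body": {
  "commands": [
    [0, 0, 0, 0, 0.5, 0, -1],
    [0, 0, 0, 0, 1, 0, -1],
    [0, 0, 0, 0, 1, 0, -1],
    [0, 0, 0, 0, 1, 0, -1]
  ]
}}

```text
time_s: 9.85
ee_pos: [468.1, -238.5, 75.3]
ee_rot: [-180.0, 0.0, 21.5]
force: [-0.5, 0.0, -0.2]
gripper_width: 0.7
gripper_force: 0.3
```

{"method": "carry_out", "body": {
  "commands": [
    [0, 0, 0, 0, 0.5, 0, -1],
    [0, 0, 0, 0, 1, 0, -1],
    [0, 0, 0, 0, 1, 0, -1],
    [0, 0, 0, 0, 1, 0, -1]
  ]
}}

```text
time_s: 10.25
ee_pos: [468.6, -239.5, 75.3]
ee_rot: [-180.0, -0.0, 21.5]
force: [-0.0, 0.4, -0.1]
gripper_width: 0.3
gripper_force: 0.3
```

{"method": "carry_out", "body": {
  "commands": [
    [0, 0, 0, 0, 0.5, 0, -1],
    [0, 0, 0, 0, 1, 0, -1],
    [0, 0, 0, 0, 1, 0, -1],
    [0, 0, 0, 0, 1, 0, -1]
  ]
}}

```text
time_s: 10.65
ee_pos: [468.9, -240.5, 75.3]
ee_rot: [180.0, -0.0, 21.5]
force: [-0.2, -0.5, -0.6]
gripper_width: 0.1
gripper_force: 0.3
```

Run:
```python
from h import *
q=np.load("q.npy");s=state();f=grab_frame("wrist");c=campose("wrist",s)
move([-45,-70,75],q,21.42);print(R.from_euler('xyz',s["ee_rot"],degrees=True).inv().apply(s["force"]))
cr=lambda P:((proj(P,c)-[200,190])*5).round().tolist()
print("slot top y -89,-97",cr(world([[-45,y,z] for y in(-86,-89,-97) for z in (70,81)],q)))
cv2.imwrite("pics/w5.png",cv2.resize(cv2.cvtColor(f,cv2.COLOR_RGB2BGR)[190:260,200:320],None,fx=5,fy=5,interpolation=cv2.INTER_CUBIC))
```

```text
tcp [ 468.92 -240.47   75.32] [180.    -0.    21.51] t 10.7 turn [ 0.   -0.    0.09] shift [ 0.79 -3.87  0.32]
[-0.35069087  0.34569302  0.61549526]
slot top y -89,-97 [[373.0, 189.0], [378.0, 225.0], [394.0, 189.0], [400.0, 225.0], [451.0, 189.0], [461.0, 225.0]]
```

View pics/w5.png

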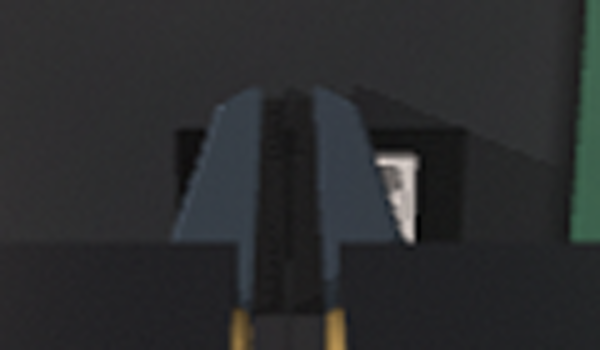

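The slot's right end is at 466 and the slide's right edge at 418, a gap of about 6.7 mm. That puts the slide at or very near its stop, and one more small push should confirm it.

{"method": "carry_out", "body": {
  "commands": [
    [0, 0, 0, 0, 0.5, 0, -1],
    [0, 0, 0, 0, 0.8, 0, -1],
    [0, 0, 0, 0, 0.8, 0, -1],
    [0, 0, 0, 0, 0.8, 0, -1]
  ]
}}

```text
time_s: 11.1
ee_pos: [469.0, -240.8, 75.3]
ee_rot: [-180.0, 0.0, 21.5]
force: [-1.2, 1.8, 0.7]
gripper_width: 0.3
gripper_force: 1.3
```

The force rose and the motion stopped, so the slide is at the stop. I'll withdraw.

{"method": "carry_out", "body": {
  "commands": [
    [0, 0, 0, 0, -5, 0, -1],
    [0, 0, 0, 0, -10, 0, -1],
    [0, 0, 0, 0, -10, -20, -1],
    [0, 0, 0, 0, -10, -60, -1],
    [0, 0, 0, -20, 0, -100, -1],
    [0, 0, 0, -60, 0, -110, -1],
    [0, 0, 0, -60, 0, -110, -1],
    [0, 0, 0, -60, 0, -110, -1],
    [0, 0, 0, -60, 0, -110, -1],
    [0, 0, 0, -60, 0, -110, -1]
  ]
}}

```text
time_s: 12.1
ee_pos: [413.8, -262.6, 184.5]
ee_rot: [-179.9, 0.0, 21.6]
force: [0.0, 1.2, 0.4]
gripper_width: 0.4
gripper_force: 0.0
```

Run:
```python
from h import *
q=np.load("q.npy");s=state();f=grab_frame("wrist");c=campose("wrist",s);print(s["ee_pos"])
cr=lambda P:((proj(P,c)-[140,60])*3).round().tolist()
print("keys",cr(world(KEYS+[0,0,1],q)),"tab on",cr(world([-45,-86,81],q)),"off",cr(world([-45,-70,81],q)))
cv2.imwrite("pics/w6.png",cv2.resize(cv2.cvtColor(f,cv2.COLOR_RGB2BGR)[60:260,140:400],None,fx=3,fy=3,interpolation=cv2.INTER_CUBIC))
```

```text
[ 413.80337874 -262.64319952  184.50639988]
keys [[-69.0, 33.0], [54.0, 30.0], [180.0, 29.0], [307.0, 28.0]] tab on [[389.0, 207.0]] off [[340.0, 207.0]]
```

View pics/w6.png

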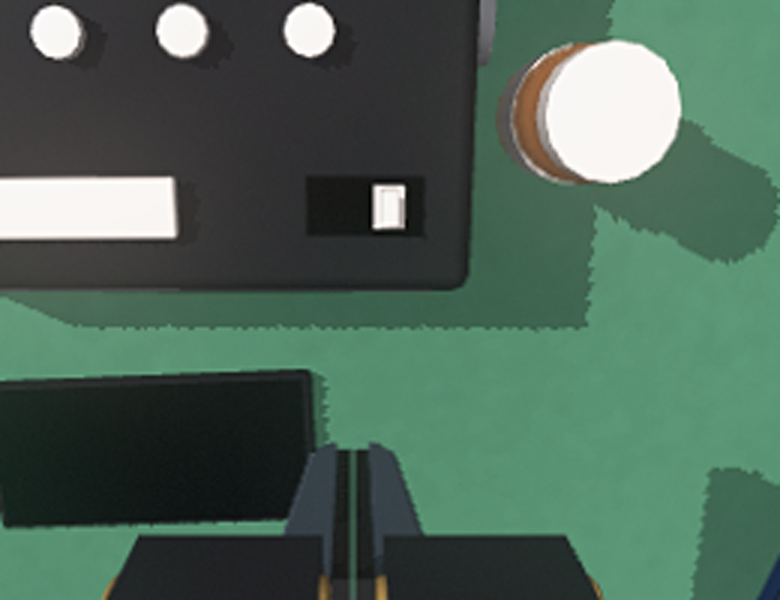

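The tab is at (390,206), against (389,207) predicted for on. The keys are where predicted, so the clock hasn't moved. I'll hand the job in.

```bash
python3 -c "
import workcell; print(workcell.workorder.job_done())"
```

```text
the job is handed in; nothing more can be done
None
```

I pressed and released the alarm key, then the hour key, pushed the slide switch to its stop (on) and withdrew; the last picture shows the clock unmoved, and the job is handed in, with no verdict returned.

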